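# Draw three balls for the classroom game

### The arm

A 6-joint arm with a two-finger parallel gripper is mounted at the origin on the work surface. World frame = base frame: x ahead of the robot, y to its left, z up, the work surface at z = 0. Lengths are in m, angles in rad, forces in N, time in s.
With the tool pointing down it reaches from about 0.25 to 0.725 m from the base axis. Payload 9.7 kg.
Tool frame: the origin (TCP) lies midway between the tips of the shut fingers; the grasp point (between the pads) lies 19 mm behind it (ctrl.pinch_z is the z of the grasp point in the tool frame, in m); z points along the fingers, y is the line along which they close (so a half turn about z gives the same grasp; the last joint's range is limited). The gripper opens to 85 mm and grips with 20 to 120 N. Pads are 22 mm wide; open, the fingers measure 114 mm over their backs; the gripper's body (76 mm by 85 mm) begins 54 mm behind the grasp point. The pads swing forward as they close: fully open they stand 13 mm farther back than shut.
Start: joints at [-1.263, 0.087, 0.176, 1.66, 0, 1.571], TCP at [0.167, -0.524, 0.231] pointing down, gripper open.
Joint ranges: [-3.13, 3.13], [-0.85, 1.81], [-1.15, 1.24], [-2.2, 2.28], [-1.44, 1.52], [-3.14, 3.14]. Speed limits (rad/s): [2.22, 2.22, 2.57, 3.14, 3.14, 3.14].

### API

Orientations are given as a unit quaternion [w, x, y, z].
In Python, from workcell import ctrl, optics gives the robot as it stands. The module is installed in compiled form; this text tells all that it offers.
- The arm moves only by the shell command python3 -m inch 'ROWS' [FORCE]. ROWS is JSON, a list of rows, each a list of 3 entries, a list of its own where there are three numbers: the shift along the tool's x, y, z in m, then the turn, a rotation vector about the tool's x, y, z in degrees, then the opening in per cent of the stroke, from 0 (shut) to 100 (fully open). A call has 1 to 20 rows; each row shifts and turns the commanded pose from where the row before left it, along the tool's axes as they then stand; what a row does not reach is not made up. A row lasts 1/12 s, in which the tool goes at most 41.7 mm and 7.16 degrees, less where a joint would pass 70% of its speed; a pose out of reach is approached as far as the arm can. A call with a gripper value outside its range is refused whole. The fingers move at their own pace and stop on an object; FORCE is the grip in N (left out, the last holds). Time passes only in rows, so rows that do not move let the fingers close. It gives the time, the measured TCP pose, the force, the opening and the grip force at its end, in the units of the state.
- ctrl.read_state(): the state, without advancing time (a new reading comes with each control period).
- optics.grab_frame(name): name is "scene" or "top" or "wrist"; returns the picture (400x640x3 uint8, red, green, blue); there is no depth.
- optics.calibration(name): a dict with "vertical_fov" (degrees; the focal length in pixels is half the picture's height over the tangent of half this angle, whatever the lens; pixels are square), "cx", "cy" (the principal point, pixels), "world_from_camera" (4x4, takes a point from camera to world coordinates). Camera axes: x right, y up, looking along -z (the intrinsics and any distortion apply to the point x, -y, -z); pixel columns grow to the right and rows downward; lengths in m; the calibration is good to about 2 mm. A picture is of the moment at which its call begins: read the wrist's pose just before it. calibration takes no time and is no camera call; for the wrist camera it gives the pose at the moment of the call.
- ctrl.sign_off(): hands the job in; it is judged then, once.
The state is a dict: "t": time; "qpos": joint angles; "qd": joint speeds; "effort": joint torques, N m; "position": TCP position; "orientation": TCP orientation; "force": force on the tool from outside, world axes, zero at the start; "torque": the same for the moment, N m; "gripper_width": finger opening in m; "gripper_force": force on a finger pad.
Only numpy, scipy, OpenCV 4.12 (cv2) and the standard library are available. Lean on these libraries where they do the work, as an engineer would, in place of code of your own. Each camera call takes 0.05 s, during which the arm holds its last target. There are 200 camera calls.

### The job

Draw three balls for the maths game: stand the steel cup where the feeder's spout will be, swing the folded chute out over it until it clicks home, then turn the drum slowly by its crank so that the balls drop into the cup one at a time, each settling before the next. Stop when exactly three balls are in the cup, with the fourth still in the drum, and leave the cup standing upright and the chute out. Spill no ball, do not knock the cup over, and leave everything else on the table where it is.

Things in the scene. Friction and masses are not known exactly. Their poses are not given: they have to be found in the camera images.
- feeder: plywood stand of the ball feeder, fixed to the table: foot plate 150 x 150 mm, round skirt (outside radius 71 mm, top at height 139 mm) round the drum. Origin: on the drum's upright axis at table height; z up; +x points out through the skirt's only side opening (40 mm wide, floor 100 mm above the table). The chute's upright hinge axis is at x = 82, y = -31 mm
- drum (a joint): turn of the drum about its upright axis, rad, 0 at the start, growing anticlockwise seen from above; turns either way without end, stays where it is left; light friction (about 1 N at the crank)
- drum_hub (a point): centre of the top of the drum's hub, on its axis, 144 mm up. Open-topped wooden drum, radius 64 mm, with 8 equal pockets (45 degrees each), floors sloping outwards. A ball, one to a pocket, rolls out by itself when its pocket is in line with the skirt's opening (ball centre within about 10 degrees of feeder +x), else stays in. Some pockets are empty, also the one at the opening at the start
- crank (a point): crank handle on top of the drum: upright, freely spinning wooden sleeve, 18 mm diameter, 40 mm tall; this point is on its axis 12 mm below its top, 182 mm above the table and 60 mm from the drum's axis. It goes round with the drum in a level circle; the steel crank arm below it has its top at height 152 mm
- chute (a joint): swing of the chute about its upright hinge, rad: 0 = folded back beside the stand, growing anticlockwise seen from above, 2.094 = fully out against its stop, over feeder +x, in line with the opening. In the last 0.5 rad a sprung detent resists (about 1 N at the pin), then snaps over and holds it at the stop. Elsewhere it stays where it is left (about 0.4 N to move at the pin)
- chute_pin (a point): top centre of the upright round pin, 12 mm diameter, at the chute's outer end, to swing it by: 147 mm above the table, 112 mm from the hinge axis. The trough near it reaches up to height 106 mm, so the pin's top 40 mm are free all round. Fully out, the pin stands at feeder x = 190, y = 0 mm
- spout (a point): middle of the drop hole (36 x 42 mm) in the chute's floor before its end wall; moves with the chute. Balls fall straight down through it from about 75 mm height. The chute is 48 mm wide, its underside at least 68 mm above the table
- drop_spot (a point): point on the table, at feeder x = 162, y = 0 mm, exactly below the spout when the chute is fully out
- cup: plain steel cup, loose, 66 mm across the rim, 62 mm at the foot, wall 3 mm, 62 mm tall, inner floor raised to a low cone in the middle, origin at the centre of its underside, z up. At the start a packet stands beside it towards its own +x and a jar towards its own -x, each leaving a gap of only about 20 mm; its own +y and -y sides are free
- ball1_center (a point): centre of one of the four identical wooden balls, 26 mm diameter; at the start all lie in pockets of the drum
- ball2_center (a point): centre of one of the four identical wooden balls, 26 mm diameter; at the start all lie in pockets of the drum
- ball3_center (a point): centre of one of the four identical wooden balls, 26 mm diameter; at the start all lie in pockets of the drum
- ball4_center (a point): centre of one of the four identical wooden balls, 26 mm diameter; at the start all lie in pockets of the drum
- packet: cardboard packet, 40 x 70 x 72 mm; a bystander. Origin: centre of its underside
- jar: glass jar, 52 mm diameter, 70 mm tall; a bystander. Origin: centre of its underside
- cookie1: gingerbread biscuit, about 85 x 40 mm, 10 mm thick, on the table; a bystander. Origin: centre of its underside
- cookie2: gingerbread biscuit, about 85 x 40 mm, 10 mm thick, on the table; a bystander. Origin: centre of its underside
- glue: white glue bottle, 44 mm diameter, 130 mm tall; a bystander. Origin: centre of its underside
- carton: cardboard carton, 50 x 85 mm, 150 mm tall; a bystander. Origin: centre of its underside
- pencil_pot: grey pencil pot, 72 mm diameter, 95 mm tall, pencils to about 170 mm; a bystander. Origin: centre of its underside

How it is judged:
On the way, in this order (a step that is already met when the one before it is completed fails the run):
1. the cup stands upright below the spout (within 25 mm) and the chute is fully out in its detent, with all four balls still in the drum (value of joint chute above 2.04 rad and angle between cup's own z axis and vertical below 0.1 rad and height (world z) of cup below 0.006 m and horizontal distance between cup and drop_spot below 0.025 m and ((horizontal distance between ball1_center and feeder below 0.068 m and height (world z) of ball1_center above 0.1 m) and (horizontal distance between ball2_center and feeder below 0.068 m and height (world z) of ball2_center above 0.1 m) and (horizontal distance between ball3_center and feeder below 0.068 m and height (world z) of ball3_center above 0.1 m) and (horizontal distance between ball4_center and feeder below 0.068 m and height (world z) of ball4_center above 0.1 m))), for 0.2 s.
2. exactly one ball is in the cup and the others are in the drum (value of joint chute above 2.04 rad and (((horizontal distance between ball1_center and cup below 0.03 m and z of ball1_center in the frame of cup between 0.005 and 0.062 m) and (horizontal distance between ball2_center and feeder below 0.068 m and height (world z) of ball2_center above 0.1 m) and (horizontal distance between ball3_center and feeder below 0.068 m and height (world z) of ball3_center above 0.1 m) and (horizontal distance between ball4_center and feeder below 0.068 m and height (world z) of ball4_center above 0.1 m)) or ((horizontal distance between ball1_center and feeder below 0.068 m and height (world z) of ball1_center above 0.1 m) and (horizontal distance between ball2_center and cup below 0.03 m and z of ball2_center in the frame of cup between 0.005 and 0.062 m) and (horizontal distance between ball3_center and feeder below 0.068 m and height (world z) of ball3_center above 0.1 m) and (horizontal distance between ball4_center and feeder below 0.068 m and height (world z) of ball4_center above 0.1 m)) or ((horizontal distance between ball1_center and feeder below 0.068 m and height (world z) of ball1_center above 0.1 m) and (horizontal distance between ball2_center and feeder below 0.068 m and height (world z) of ball2_center above 0.1 m) and (horizontal distance between ball3_center and cup below 0.03 m and z of ball3_center in the frame of cup between 0.005 and 0.062 m) and (horizontal distance between ball4_center and feeder below 0.068 m and height (world z) of ball4_center above 0.1 m)) or ((horizontal distance between ball1_center and feeder below 0.068 m and height (world z) of ball1_center above 0.1 m) and (horizontal distance between ball2_center and feeder below 0.068 m and height (world z) of ball2_center above 0.1 m) and (horizontal distance between ball3_center and feeder below 0.068 m and height (world z) of ball3_center above 0.1 m) and (horizontal distance between ball4_center and cup below 0.03 m and z of ball4_center in the frame of cup between 0.005 and 0.062 m)))), for 0.3 s.
3. exactly two balls are in the cup and the others are in the drum (value of joint chute above 2.04 rad and (((horizontal distance between ball1_center and cup below 0.03 m and z of ball1_center in the frame of cup between 0.005 and 0.062 m) and (horizontal distance between ball2_center and cup below 0.03 m and z of ball2_center in the frame of cup between 0.005 and 0.062 m) and (horizontal distance between ball3_center and feeder below 0.068 m and height (world z) of ball3_center above 0.1 m) and (horizontal distance between ball4_center and feeder below 0.068 m and height (world z) of ball4_center above 0.1 m)) or ((horizontal distance between ball1_center and cup below 0.03 m and z of ball1_center in the frame of cup between 0.005 and 0.062 m) and (horizontal distance between ball2_center and feeder below 0.068 m and height (world z) of ball2_center above 0.1 m) and (horizontal distance between ball3_center and cup below 0.03 m and z of ball3_center in the frame of cup between 0.005 and 0.062 m) and (horizontal distance between ball4_center and feeder below 0.068 m and height (world z) of ball4_center above 0.1 m)) or ((horizontal distance between ball1_center and cup below 0.03 m and z of ball1_center in the frame of cup between 0.005 and 0.062 m) and (horizontal distance between ball2_center and feeder below 0.068 m and height (world z) of ball2_center above 0.1 m) and (horizontal distance between ball3_center and feeder below 0.068 m and height (world z) of ball3_center above 0.1 m) and (horizontal distance between ball4_center and cup below 0.03 m and z of ball4_center in the frame of cup between 0.005 and 0.062 m)) or ((horizontal distance between ball1_center and feeder below 0.068 m and height (world z) of ball1_center above 0.1 m) and (horizontal distance between ball2_center and cup below 0.03 m and z of ball2_center in the frame of cup between 0.005 and 0.062 m) and (horizontal distance between ball3_center and cup below 0.03 m and z of ball3_center in the frame of cup between 0.005 and 0.062 m) and (horizontal distance between ball4_center and feeder below 0.068 m and height (world z) of ball4_center above 0.1 m)) or ((horizontal distance between ball1_center and feeder below 0.068 m and height (world z) of ball1_center above 0.1 m) and (horizontal distance between ball2_center and cup below 0.03 m and z of ball2_center in the frame of cup between 0.005 and 0.062 m) and (horizontal distance between ball3_center and feeder below 0.068 m and height (world z) of ball3_center above 0.1 m) and (horizontal distance between ball4_center and cup below 0.03 m and z of ball4_center in the frame of cup between 0.005 and 0.062 m)) or ((horizontal distance between ball1_center and feeder below 0.068 m and height (world z) of ball1_center above 0.1 m) and (horizontal distance between ball2_center and feeder below 0.068 m and height (world z) of ball2_center above 0.1 m) and (horizontal distance between ball3_center and cup below 0.03 m and z of ball3_center in the frame of cup between 0.005 and 0.062 m) and (horizontal distance between ball4_center and cup below 0.03 m and z of ball4_center in the frame of cup between 0.005 and 0.062 m)))), for 0.3 s.
4. exactly three balls are in the cup and the others are in the drum (value of joint chute above 2.04 rad and (((horizontal distance between ball1_center and cup below 0.03 m and z of ball1_center in the frame of cup between 0.005 and 0.062 m) and (horizontal distance between ball2_center and cup below 0.03 m and z of ball2_center in the frame of cup between 0.005 and 0.062 m) and (horizontal distance between ball3_center and cup below 0.03 m and z of ball3_center in the frame of cup between 0.005 and 0.062 m) and (horizontal distance between ball4_center and feeder below 0.068 m and height (world z) of ball4_center above 0.1 m)) or ((horizontal distance between ball1_center and cup below 0.03 m and z of ball1_center in the frame of cup between 0.005 and 0.062 m) and (horizontal distance between ball2_center and cup below 0.03 m and z of ball2_center in the frame of cup between 0.005 and 0.062 m) and (horizontal distance between ball3_center and feeder below 0.068 m and height (world z) of ball3_center above 0.1 m) and (horizontal distance between ball4_center and cup below 0.03 m and z of ball4_center in the frame of cup between 0.005 and 0.062 m)) or ((horizontal distance between ball1_center and cup below 0.03 m and z of ball1_center in the frame of cup between 0.005 and 0.062 m) and (horizontal distance between ball2_center and feeder below 0.068 m and height (world z) of ball2_center above 0.1 m) and (horizontal distance between ball3_center and cup below 0.03 m and z of ball3_center in the frame of cup between 0.005 and 0.062 m) and (horizontal distance between ball4_center and cup below 0.03 m and z of ball4_center in the frame of cup between 0.005 and 0.062 m)) or ((horizontal distance between ball1_center and feeder below 0.068 m and height (world z) of ball1_center above 0.1 m) and (horizontal distance between ball2_center and cup below 0.03 m and z of ball2_center in the frame of cup between 0.005 and 0.062 m) and (horizontal distance between ball3_center and cup below 0.03 m and z of ball3_center in the frame of cup between 0.005 and 0.062 m) and (horizontal distance between ball4_center and cup below 0.03 m and z of ball4_center in the frame of cup between 0.005 and 0.062 m)))), for 0.3 s.
At the end, for the whole second after the job is handed in: exactly three balls lie in the cup and the fourth in the drum; the cup stands upright (within 0.1 rad) on the table; the chute is in its end detent (joint over 2.04 rad); drum, cup and balls at rest (all of step 4 and angle between cup's own z axis and vertical below 0.1 rad and height (world z) of cup below 0.006 m and linear speed of cup below 0.02 m/s and velocity of joint drum between -0.1 and 0.1 rad/s and linear speed of each of ball1, ball2, ball3, ball4 below 0.1 m/s); the robot touches nothing.
It fails at once if a ball is spilled: low down and outside the cup ((height (world z) of ball1_center below 0.055 m and horizontal distance between ball1_center and cup above 0.045 m) or (height (world z) of ball2_center below 0.055 m and horizontal distance between ball2_center and cup above 0.045 m) or (height (world z) of ball3_center below 0.055 m and horizontal distance between ball3_center and cup above 0.045 m) or (height (world z) of ball4_center below 0.055 m and horizontal distance between ball4_center and cup above 0.045 m)).
It fails at once if the drum is spun fast (over 2.5 rad/s) (velocity of joint drum above 2.5 rad/s or velocity of joint drum below -2.5 rad/s).
It fails at once if the cup is knocked over (over 45 degrees) (angle between cup's own z axis and vertical above 0.785 rad).
It fails at once if a bystander is pushed by more than 30 mm or knocked over (distance of any of packet, jar, cookie1, cookie2, glue, carton, pencil_pot from where it was at the start of the episode above 0.03 m or angle between any of packet, jar, cookie1, cookie2, glue, carton, pencil_pot's own z axis and vertical above 0.5 rad).
It also fails if it takes over 72 s, if anything falls off the work surface, if the arm or the gripper's body presses on something with over 40 N, if the wrist force passes 120 N, or if a joint passes its speed limit or range.

## Working session

There is one attempt and no reset: what is moved stays moved. The work goes in short steps, Python scripts to look and compute and a shell command to move; the robot and the scene stay as the last step left them, time stands still between calls to the robot, and variables do not carry over. Pictures are saved under pics/ and viewed, at most 10 in all, crops included, and the job is handed in when it is done.

```bash
mkdir -p pics; cat > h.py <<'E'
import numpy as np, cv2
from workcell import ctrl, optics
def shot(name,fn,crop=None,scale=1):
    im=optics.grab_frame(name)[:,:,::-1].copy()
    cv2.imwrite('pics/raw_'+fn,im)
    if crop: x0,y0,x1,y1=crop; im=im[y0:y1,x0:x1]
    if scale!=1: im=cv2.resize(im,None,fx=scale,fy=scale,interpolation=cv2.INTER_CUBIC)
    cv2.imwrite('pics/'+fn,im)
def cal(name):
    c=optics.calibration(name); return c
def pix2w(c,u,v,z):
    f=200/np.tan(np.radians(c['vertical_fov'])/2); T=np.array(c['world_from_camera'])
    d=T[:3,:3]@np.array([(u-c['cx'])/f,-(v-c['cy'])/f,-1.]); o=T[:3,3]
    return o+d*(z-o[2])/d[2]
def w2pix(c,p):
    f=200/np.tan(np.radians(c['vertical_fov'])/2); T=np.linalg.inv(np.array(c['world_from_camera']))
    q=T[:3,:3]@np.array(p)+T[:3,3]
    return np.array([c['cx']+f*q[0]/-q[2], c['cy']-f*q[1]/-q[2]])
E
python3 - <<'E'
from h import *
shot('top','top.png'); shot('scene','scene.png')
np.set_printoptions(precision=4,suppress=True)
for n in('top','scene','wrist'): 
    c=cal(n); print(n,{k:(np.array(v) if k[0]=='w' else v) for k,v in c.items()})
print(ctrl.read_state(),ctrl.pinch_z)
E
```

```text
top {'vertical_fov': 46.81551377983719, 'cx': 331.7735981381249, 'cy': 195.34867744890533, 'world_from_camera': array([[-0.1225,  0.9722, -0.1995,  0.3916],
       [-0.9925, -0.1191,  0.0289,  0.0237],
       [ 0.0044,  0.2015,  0.9795,  1.2318],
       [ 0.    ,  0.    ,  0.    ,  1.    ]])}
scene {'vertical_fov': 57.34111414256719, 'cx': 323.4488134472707, 'cy': 201.74125256103952, 'world_from_camera': array([[-0.4945, -0.5356,  0.6846,  1.2045],
       [ 0.8692, -0.3129,  0.383 ,  0.3455],
       [ 0.0091,  0.7844,  0.6202,  0.7025],
       [ 0.    ,  0.    ,  0.    ,  1.    ]])}
wrist {'vertical_fov': 66.36418079751024, 'cx': 316.91416226606725, 'cy': 203.70735340174923, 'world_from_camera': array([[ 0.3036,  0.9162,  0.2614,  0.2332],
       [-0.9528,  0.2923,  0.0819, -0.5029],
       [-0.0014, -0.2739,  0.9617,  0.3737],
       [ 0.    ,  0.    ,  0.    ,  1.    ]])}
{'t': 0.1, 'qpos': array([-1.263 ,  0.0874,  0.1752,  1.6598, -0.    ,  1.5708]), 'qd': array([-0.001 , -0.0021,  0.0016, -0.0007,  0.0015,  0.0007]), 'effort': array([ -0.0001, -52.1561,  46.5654,   0.016 ,   0.    ,  -0.    ]), 'position': array([ 0.1666, -0.524 ,  0.2306]), 'orientation': array([-0.0006,  0.9882,  0.1533, -0.0001]), 'force': array([ 0.3076, -0.4269, -0.1804]), 'torque': array([ 0.0012, -0.015 , -0.0172]), 'gripper_force': 0.0, 'gripper_width': 0.08520372165474471} -0.0187
```

View pics/top.png

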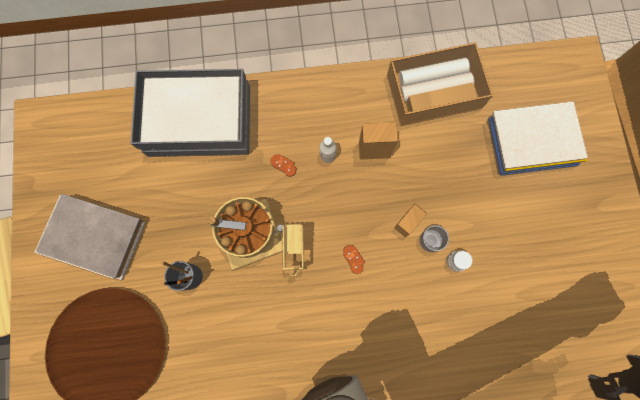

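View pics/scene.png

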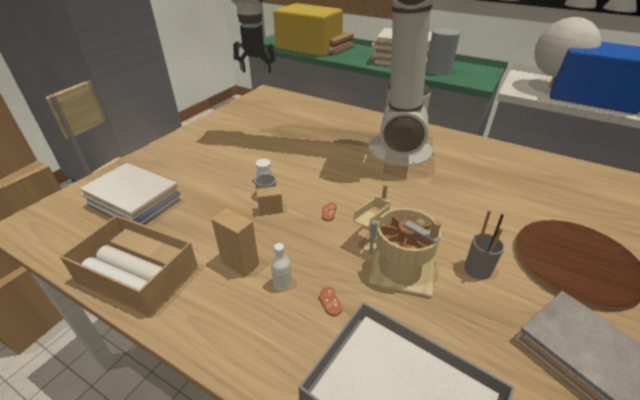

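Top view: drum near (242,227), folded chute near (293,245) with its pin at about (291,275), cup at (434,238), packet (410,220), jar (460,261). I'll enlarge both areas.

```bash
python3 - <<'E'
import cv2,numpy as np
im=cv2.imread('pics/raw_top.png')
a=cv2.resize(im[185:295,195:325],None,fx=5,fy=5,interpolation=cv2.INTER_CUBIC)  # 650x550
cv2.imwrite('pics/crop1.png',a)
b=cv2.resize(im[190:290,330:490],None,fx=5,fy=5,interpolation=cv2.INTER_CUBIC)  # 800x500
cv2.imwrite('pics/crop2.png',b)
E
```

```text
(no output)
```

View pics/crop1.png

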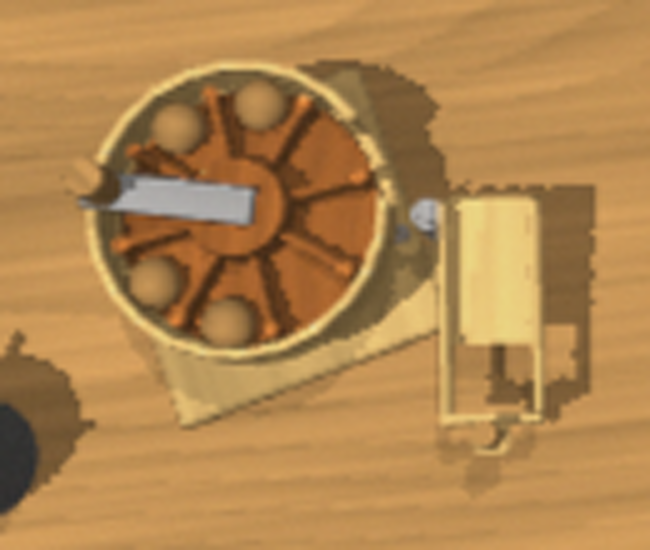

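View pics/crop2.png

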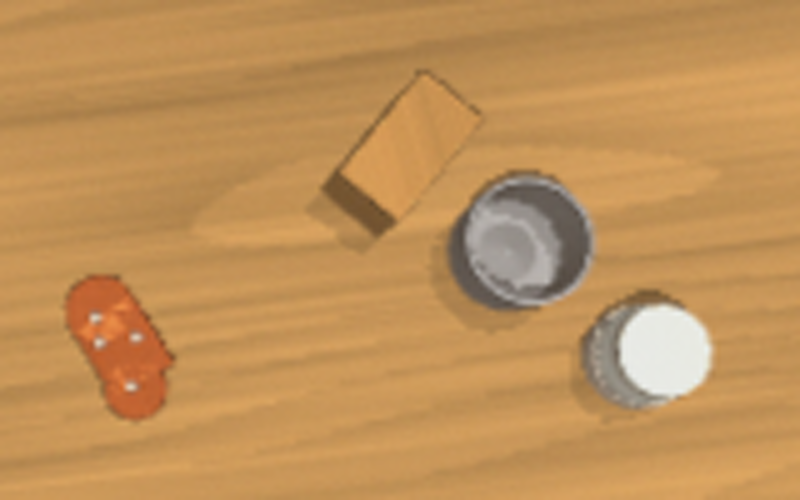

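```bash
python3 - <<'E'
from h import *
np.set_printoptions(precision=4,suppress=True)
c=cal('top')
P=lambda a,b,z:pix2w(c,195+a/5,185+b/5,z)
rim=np.array([P(a,b,.139)[:2] for a,b in[(90,208),(396,208),(244,62),(240,354),(135,105),(140,315),(350,310)]])
A=np.c_[2*rim,np.ones(len(rim))];s=np.linalg.lstsq(A,(rim**2).sum(1),rcond=None)[0]
C=s[:2];print('centre',C,'R',np.sqrt(s[2]+C@C))
print('hub',P(240,207,.144))
for z in(.1,.13,.14): 
    H=P(427,212,z)[:2]; d=H-C; print('hinge',z,H,np.linalg.norm(d),np.degrees(np.arctan2(d[1],d[0]))+20.7)
kn=[P(180,423,0),P(440,332,0)]; d=kn[1]-kn[0]; print('foot edge dir',np.degrees(np.arctan2(d[1],d[0])),np.linalg.norm(d), kn)
for a,b,n in[(180,128,'b'),(260,104,'b'),(156,281,'b'),(229,320,'b')]:
    q=P(a,b,.118)[:2]-C; print(n,np.linalg.norm(q),np.degrees(np.arctan2(q[1],q[0])))
q=P(78,172,.194)[:2]-C;print('crank',np.linalg.norm(q),np.degrees(np.arctan2(q[1],q[0])),q+C)
Q=lambda a,b,z:pix2w(c,330+a/5,190+b/5,z)
print('cup rim',[Q(*x,.062)[:2] for x in[(453,240),(593,240),(524,172),(524,307)]])
print('cup',Q(523,240,.062),'jar',Q(665,352,.070))
print('packet top',[Q(*x,.072)[:2] for x in[(425,70),(482,118),(396,222),(342,175)]])
E
```

```text
centre [0.5657 0.2085] R 0.07148990939018816
hub [0.5642 0.2095 0.144 ]
hinge 0.1 [0.5574 0.1258] 0.08310885949832457 -75.04077654135175
hinge 0.13 [0.553  0.1231] 0.08633912952977706 -77.76455720784466
hinge 0.14 [0.5516 0.1222] 0.08745709282485517 -78.62705099055543
foot edge dir -77.65707023082673 0.14396950785262852 [array([0.4766, 0.275 , 0.    ]), array([0.5074, 0.1344, 0.    ])]
b 0.05466027930408704 34.85363305870261
b 0.05267701514727828 -9.331151666266312
b 0.056269295434398896 120.2497313366965
b 0.05355573839781211 163.4249625802104
crank 0.06575723380369053 76.49659966386862 [0.5811 0.2724]
cup rim [array([ 0.4927, -0.2212]), array([ 0.484 , -0.2919]), array([ 0.5226, -0.2629]), array([ 0.4548, -0.2514])]
cup [ 0.4883 -0.2565  0.062 ] jar [ 0.4237 -0.3158  0.07  ]
packet top [array([ 0.5795, -0.2189]), array([ 0.5514, -0.2438]), array([ 0.5043, -0.1921]), array([ 0.5312, -0.1686])]
```

```bash
cat >> h.py <<'E'
def tool():
    from scipy.spatial.transform import Rotation as R
    s=ctrl.read_state(); q=np.array(s['orientation']); return s,R.from_quat(q[[1,2,3,0]])
def delta(p,yaw=None):
    """shift (tool axes, mm) from the current pose to world p; yaw = wanted world angle of the tool's y axis (mod 180)"""
    s,r=tool(); M=r.as_matrix(); d=M.T@(np.array(p)-s['position'])*1000
    y=np.degrees(np.arctan2(M[1,1],M[0,1])); out='shift mm %s  yaw_y %.1f tilt %.2f q6 %.2f t %.2f'%(np.round(d,1),y,np.degrees(np.arccos(-M[2,2])),s['qpos'][5],s['t'])
    if yaw is not None: out+=' turn z deg %.1f'%(-((yaw-y+90)%180-90))
    print(out)
E
python3 -m inch '[[[0.0277,-0.0113,0.0022],[0,0,0],100],[[0.0277,-0.0113,0.0022],[0,0,0],100],[[0.0277,-0.0113,0.0022],[0,0,0],100],[[0.0277,-0.0113,0.0022],[0,0,0],100],[[0.0277,-0.0113,0.0022],[0,0,0],100],[[0.0277,-0.0113,0.0022],[0,0,0],100],[[0.0277,-0.0113,0.0022],[0,0,0],100],[[0.0277,-0.0113,0.0022],[0,0,0],100],[[0.0277,-0.0113,0.0022],[0,0,0],100],[[0.0277,-0.0113,0.0022],[0,0,0],100],[[0.0277,-0.0113,0.0022],[0,0,0],100],[[0.0277,-0.0113,0.0022],[0,0,0],100],[[0.0277,-0.0113,0.0022],[0,0,0],100],[[0.0277,-0.0113,0.0022],[0,0,0],100],[[0,0,0],[0,0,-6.35],100],[[0,0,0],[0,0,-6.35],100],[[0,0,0],[0,0,-6.35],100],[[0,0,0],[0,0,-6.35],100],[[0,0,0],[0,0,0],100]]'
python3 - <<'E'
from h import *
c=cal('wrist'); delta([.488,-.2565,.2],-47)
shot('wrist','w1.png')
print('cup rim centre pred px',w2pix(c,[.488,-.2565,.062]))
t=cal('top')
for n,p,z in[('glue',(328,141),.13),('cookie',(354,259),.01),('carton',(380,131),.15),('pot',(182,268),.095)]: print(n,pix2w(t,*p,z).round(3))
E
```

```text
t: 1.68
position: [0.4882, -0.2557, 0.2001]
orientation: [-0.0, 0.929, 0.369, -0.0]
force: [-0.8, -0.5, -0.0]
gripper_width: 0.0855
gripper_force: 0.0
shift mm [-0.7  0.4  0.1]  yaw_y -46.7 tilt 0.05 q6 1.90 t 1.68 turn z deg 0.3
cup rim centre pred px [317.34952011 194.09664722]
glue [ 0.755 -0.017  0.13 ]
cookie [ 0.464 -0.049  0.01 ]
carton [ 0.758 -0.146  0.15 ]
pot [0.488 0.373 0.095]
```

View pics/w1.png

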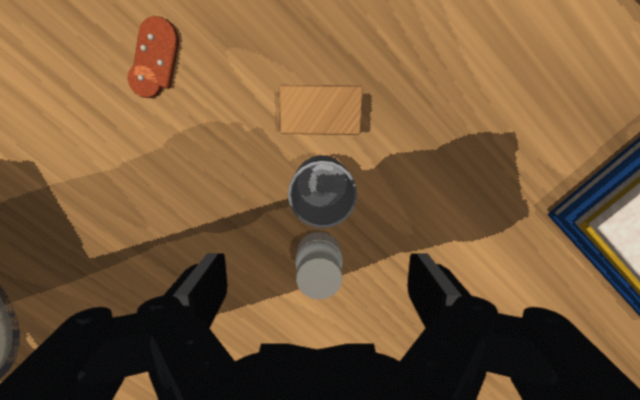

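The wrist view shows the cup rim centred at about (322,193) against a predicted (317,194). The packet is above it, the jar below, and the sides where the fingers go are free.

```bash
python3 - <<'E'
from h import *
c=cal('wrist'); p=pix2w(c,322,193.5,.062); print(p); p[2]=.012; delta(p,-47)
print(pix2w(c,289,193.5,.062)-pix2w(c,356,193.5,.062))
E
```

```text
[ 0.4913933  -0.25942483  0.062     ]
shift mm [-1.000e-01  5.000e+00  1.881e+02]  yaw_y -47.1 tilt 0.04 q6 1.91 t 1.73 turn z deg -0.1
[-0.04325057  0.04640894  0.        ]
```

```bash
python3 -m inch '[[[0,0.004,0.008],[0,0,0],100],[[0,0,0.03],[0,0,0],100],[[0,0,0.03],[0,0,0],100],[[0,0,0.03],[0,0,0],100],[[0,0,0.03],[0,0,0],100],[[0,0,0.025],[0,0,0],100],[[0,0,0.02],[0,0,0],100],[[0,0,0.015],[0,0,0],100],[[0,0,0],[0,0,0],100],[[0,0,0],[0,0,0],60],[[0,0,0],[0,0,0],60],[[0,0,0],[0,0,0],60],[[0,0,0],[0,0,0],60],[[0,0,0],[0,0,0],60],[[0,0,0],[0,0,0],60]]' 30
```

```text
t: 2.98
position: [0.4916, -0.2591, 0.0135]
orientation: [0.001, 0.93, 0.367, 0.001]
force: [0.1, -0.7, 5.1]
gripper_width: 0.0653
gripper_force: 33.7
```

```bash
python3 -m inch '[[[0,0,-0.02],[0,0,0],60],[[0,0,-0.035],[0,0,0],60],[[0,0,-0.035],[0,0,0],60],[[0,0,-0.035],[0,0,0],60],[[0,0,-0.025],[0,0,0],60],[[0.0242,-0.01275,0],[0,0,0],60],[[0.0242,-0.01275,0],[0,0,0],60],[[0.0242,-0.01275,0],[0,0,0],60],[[0.0242,-0.01275,0],[0,0,0],60],[[0.0242,-0.01275,0],[0,0,0],60],[[0.0242,-0.01275,0],[0,0,0],60],[[0.0242,-0.01275,0],[0,0,0],60],[[0.0242,-0.01275,0],[0,0,0],60],[[0.0242,-0.01275,0],[0,0,0],60],[[0.0242,-0.01275,0],[0,0,0],60],[[0.0242,-0.01275,0],[0,0,0],60],[[0.0242,-0.01275,0],[0,0,0],60]]'
python3 -m inch '[[[0,0,0],[0,0,-6.6],60],[[0,0,0],[0,0,-6.6],60],[[0,0,0],[0,0,-6.6],60],[[0,0,0],[0,0,-6.6],60],[[0,0,0],[0,0,-6.6],60],[[0,0,0],[0,0,-6.6],60],[[0,0,0],[0,0,-6.6],60],[[0,0,0],[0,0,-6.6],60],[[0,0,0],[0,0,-6.6],60],[[0,0,0],[0,0,0],60]]'
python3 - <<'E'
from h import *
c=cal('wrist'); delta([.5995,.0507,.0135],12)
shot('wrist','w2.png',scale=1.25)
C=np.array([.565,.209]);a=np.radians(-77.7);X=np.array([np.cos(a),np.sin(a)]);Y=np.array([-X[1],X[0]])
F=lambda x,y,z:w2pix(c,[*(C+x*X+y*Y),z]).round(1)*1.25
for n,q in dict(hub=(0,0,.144),hinge=(.082,-.031,.13),pinfold=(.055,-.14,.147),foot1=(.075,.075,.01),foot2=(.075,-.075,.01)).items(): print(n,F(*q))
E
```

```text
t: 4.4
position: [0.599, 0.0526, 0.1624]
orientation: [-0.0, 0.93, 0.367, -0.0]
force: [-0.3, 0.3, -0.7]
gripper_width: 0.0655
gripper_force: 34.1
t: 5.23
position: [0.5987, 0.0512, 0.1624]
orientation: [-0.0, 0.624, 0.781, -0.0]
force: [-0.7, 0.2, -1.4]
gripper_width: 0.0654
gripper_force: 34.2
shift mm [ -0.7   0.7 148.9]  yaw_y 12.7 tilt 0.02 q6 1.43 t 5.23 turn z deg 0.7
hub [ 400.75  -134.375]
hinge [326.75 122.  ]
pinfold [22.125 39.875]
foot1 [499.875 122.875]
foot2 [294.75  121.125]
```

View pics/w2.png

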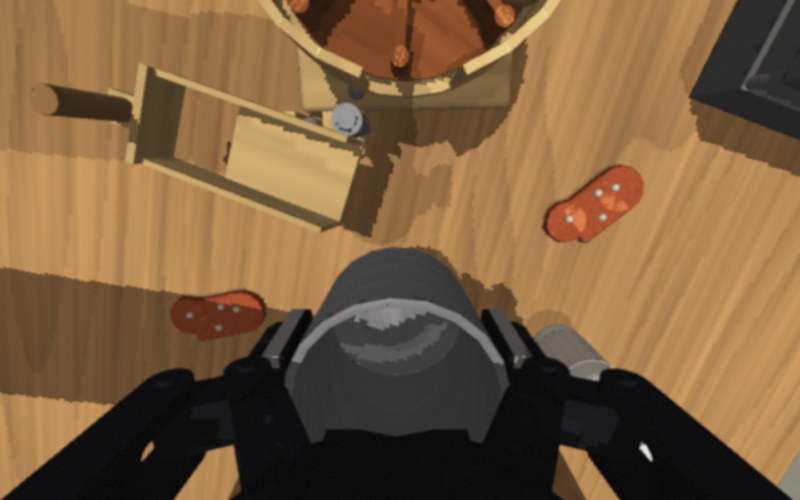

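The wrist view (×1.25) shows the chute pin top at (44,99), the hinge cap at (347,120), and the foot plate's front edge from (303,108) to (508,107). The drop area is free. I'll compute the world positions of these points.

```bash
python3 - <<'E'
from h import *
np.set_printoptions(precision=4,suppress=True)
c=cal('wrist'); t=cal('top'); C=np.array([.565,.209]);a=np.radians(-77.7);X=np.array([np.cos(a),np.sin(a)]);Y=np.array([-X[1],X[0]])
def W(u,v,z,n):
    p=pix2w(c,u/1.25,v/1.25,z)[:2]; print(n,z,p,'feeder',np.array([(p-C)@X,(p-C)@Y])*1000); return p
for z in(.11,.12,.13,.14): W(347,119,z,'hinge')
W(44,99,.147,'pin')
for z in (0,.01,.015): W(303,108,z,'footL');W(508,107,z,'footR')
W(400,92,.139,'rimfront');W(270,5,.139,'rimL');W(560,5,.139,'rimR');W(335,70,.139,'openL');W(460,85,.139,'openR')
W(145,68,.106,'trA');W(133,160,.106,'trB');W(322,228,.106,'trC')
for p,z,n in [((.440,.1255),.147,'pin'),((.5512,.122),.13,'hinge')]: print(n,(w2pix(t,[*p,z])-[195,185])*5)
E
```

```text
hinge 0.11 [0.5584 0.1264] feeder [ 79.3071 -24.0135]
hinge 0.12 [0.5598 0.126 ] feeder [ 79.9378 -22.8022]
hinge 0.13 [0.5611 0.1257] feeder [ 80.5684 -21.5909]
hinge 0.14 [0.5624 0.1253] feeder [ 81.1991 -20.3797]
pin 0.147 [0.4478 0.1072] feeder [  74.475  -136.2363]
footL 0 [0.5104 0.1309] feeder [ 64.6264 -70.0177]
footR 0 [0.6601 0.1645] feeder [63.7596 83.4448]
footL 0.01 [0.5128 0.1306] feeder [ 65.5106 -67.7365]
footR 0.01 [0.6576 0.163 ] feeder [64.6722 80.7016]
footL 0.015 [0.514  0.1304] feeder [ 65.9527 -66.5959]
footR 0.015 [0.6564 0.1623] feeder [65.1285 79.33  ]
rimfront 0.139 [0.5813 0.1401] feeder [70.8193  1.2475]
rimL 0.139 [0.5262 0.1595] feeder [ 40.0863 -48.4771]
rimR 0.139 [0.6343 0.1832] feeder [39.9593 62.198 ]
openL 0.139 [0.5543 0.1425] feeder [ 62.7301 -24.6454]
openR 0.139 [0.6043 0.1478] feeder [68.1843 25.3495]
trA 0.106 [0.4599 0.1285] feeder [  56.2289 -119.8763]
trB 0.106 [0.4555 0.084 ] feeder [  98.7848 -133.5724]
trC 0.106 [0.5548 0.0698] feeder [133.8157 -39.6664]
pin [442.4244 448.5331]
hinge [429.5967 215.5069]
```

```bash
python3 -m inch '[[[-0.001,0.0065,0.01],[0,0,0],60],[[0,0,0.025],[0,0,0],60],[[0,0,0.03],[0,0,0],60],[[0,0,0.03],[0,0,0],60],[[0,0,0.025],[0,0,0],60],[[0,0,0.017],[0,0,0],60],[[0,0,0.008],[0,0,0],60],[[0,0,0.0035],[0,0,0],60],[[0,0,0],[0,0,0],60],[[0,0,0],[0,0,0],70],[[0,0,0],[0,0,0],100],[[0,0,0],[0,0,0],100],[[0,0,0],[0,0,0],100],[[0,0,0],[0,0,0],100]]'
```

```text
t: 6.45
position: [0.6057, 0.0517, 0.0143]
orientation: [0.0, 0.626, 0.779, 0.0]
force: [-0.4, 0.6, -0.3]
gripper_width: 0.0856
gripper_force: 0.0
```

```bash
python3 -m inch '[[[0,0,-0.02],[0,0,0],100],[[0,0,-0.035],[0,0,0],100],[[0,0,-0.04],[0,0,0],100],[[0,0,-0.04],[0,0,0],100],[[0,0,-0.04],[0,0,0],100],[[0.0146,-0.02375,-0.003],[0,0,0],80],[[0.0146,-0.02375,-0.003],[0,0,0],80],[[0.0146,-0.02375,-0.003],[0,0,0],60],[[0.0146,-0.02375,0],[0,0,0],60],[[0.0146,-0.02375,0],[0,0,0],50],[[0.0146,-0.02375,0],[0,0,0],50],[[0,0,0],[0,0,-7],50],[[0,0,0],[0,0,-7],50],[[0,0,0],[0,0,-7],50],[[0,0,0],[0,0,-7],50],[[0,0,0],[0,0,-7],50],[[0,0,0],[0,0,-7],50],[[0,0,0],[0,0,-7],50],[[0,0,0],[0,0,-7],50],[[0,0,0],[0,0,-7],50]]'
python3 -m inch '[[[0,0,0],[0,0,-7],50],[[0,0,0],[0,0,-7],50],[[0,0,0],[0,0,-7],50],[[0,0,0],[0,0,-2],50],[[0,0,0],[0,0,0],50]]'
python3 - <<'E'
from h import *
c=cal('wrist'); delta([.448,.107,.13],98.4)
shot('wrist','w3.png')
print('pin pred px',w2pix(c,[.448,.107,.147]))
E
```

```text
t: 8.12
position: [0.4475, 0.1065, 0.1982]
orientation: [0.0, 0.124, 0.992, 0.0]
force: [0.2, -0.6, 0.7]
gripper_width: 0.0428
gripper_force: 0.0
t: 8.53
position: [0.4475, 0.1065, 0.1982]
orientation: [0.0, -0.074, 0.997, 0.0]
force: [0.1, 0.2, 0.3]
gripper_width: 0.0427
gripper_force: 0.0
shift mm [-0.6  0.4 68.2]  yaw_y 98.5 tilt 0.03 q6 0.08 t 8.53 turn z deg 0.1
pin pred px [317.20199984 224.23324338]
```

View pics/w3.png

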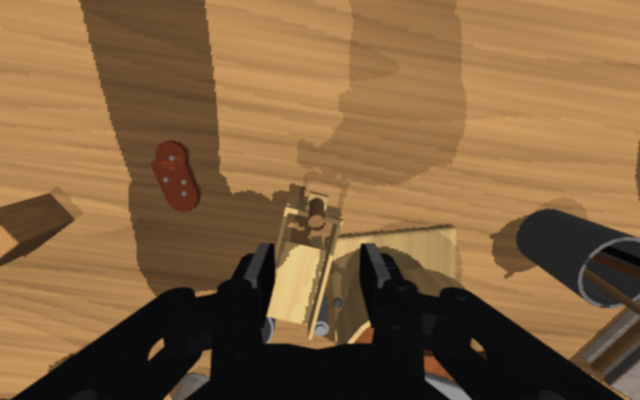

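The pin top appears at (317,224), right where predicted and midway between the fingers. Descending and gripping it.

```bash
python3 -m inch '[[[-0.0005,0.0005,0.02],[0,0,0],50],[[0,0,0.025],[0,0,0],50],[[0,0,0.02],[0,0,0],50],[[0,0,0.014],[0,0,0],50],[[0,0,0.005],[0,0,0],50],[[0,0,0],[0,0,0],20],[[0,0,0],[0,0,0],5],[[0,0,0],[0,0,0],5],[[0,0,0],[0,0,0],5],[[0,0,0],[0,0,0],5]]' 20
```

```text
t: 9.42
position: [0.4483, 0.1072, 0.1151]
orientation: [0.001, -0.073, 0.997, 0.0]
force: [-2.1, -0.4, 5.0]
gripper_width: 0.0111
gripper_force: 21.7
```

```bash
python3 -m inch '[[[-0.0002,-0.0044,0],[0,0,-2.25],5],[[-0.00035,-0.0088,0],[0,0,-4.5],5],[[-0.00035,-0.0088,0],[0,0,-4.5],5],[[-0.00035,-0.0088,0],[0,0,-4.5],5],[[-0.00035,-0.0088,0],[0,0,-4.5],5],[[-0.00035,-0.0088,0],[0,0,-4.5],5],[[-0.00035,-0.0088,0],[0,0,-4.5],5],[[-0.00035,-0.0088,0],[0,0,-4.5],5],[[-0.00035,-0.0088,0],[0,0,-4.5],5],[[-0.00035,-0.0088,0],[0,0,-4.5],5],[[-0.00035,-0.0088,0],[0,0,-4.5],5],[[-0.00035,-0.0088,0],[0,0,-4.5],5]]'
python3 - <<'E'
from h import *
s,r=tool(); H=np.array([.558,.1233]); d=s['position'][:2]-H; print(np.linalg.norm(d),np.degrees(np.arctan2(*d[::-1])),'goal -61.7'); delta([.6115,.0244,.115],28.3)
E
```

```text
t: 10.42
position: [0.5053, 0.0279, 0.1151]
orientation: [0.003, -0.504, 0.864, 0.001]
force: [7.7, 14.0, 0.2]
gripper_width: 0.0111
gripper_force: 21.3
0.10898840254280942 -118.94252757586057 goal -61.7
shift mm [-49.3 -94.2   0.5]  yaw_y 150.5 tilt 0.35 q6 -1.00 t 10.42 turn z deg -57.8
```

```bash
python3 -m inch '[[[-0.003,0,0],[0,0,0],5],[[-0.00035,-0.0082,0],[0,0,-4.2],5],[[-0.00035,-0.0082,0],[0,0,-4.2],5],[[-0.00035,-0.0082,0],[0,0,-4.2],5],[[-0.00035,-0.0082,0],[0,0,-4.2],5],[[-0.00035,-0.0082,0],[0,0,-4.2],5],[[-0.00035,-0.0082,0],[0,0,-4.2],5],[[-0.00035,-0.0082,0],[0,0,-4.2],5],[[-0.00035,-0.0082,0],[0,0,-4.2],5],[[0,0,0],[0,0,0],5]]'
python3 - <<'E'
from h import *
s,r=tool(); H=np.array([.559,.1266]); d=s['position'][:2]-H; print(np.linalg.norm(d),np.degrees(np.arctan2(*d[::-1])),'goal -61.7'); print(r.as_matrix().T@s['force']);delta([.6125,.0277,.115],28.3)
E
```

```text
t: 11.25
position: [0.5693, 0.0159, 0.1151]
orientation: [-0.002, 0.732, -0.681, -0.0]
force: [-1.9, 6.1, 4.4]
gripper_width: 0.0116
gripper_force: 21.8
0.11121078672887418 -84.67503490884552 goal -61.7
[-6.25209303  1.45395293 -4.35313589]
shift mm [ -8.7 -43.9   0.2]  yaw_y -175.9 tilt 0.18 q6 -1.62 t 11.25 turn z deg -24.2
```

```bash
python3 -m inch '[[[-0.001,-0.0078,0],[0,0,-4],5],[[-0.0003,-0.0078,0],[0,0,-4],5],[[-0.0003,-0.0078,0],[0,0,-4],5],[[-0.0003,-0.0078,0],[0,0,-4],5],[[-0.0003,-0.0078,0],[0,0,-4],5],[[-0.0003,-0.006,0],[0,0,-3],5],[[0,0,0],[0,0,0],5],[[0,0,0],[0,0,0],5]]'
python3 - <<'E'
from h import *
s,r=tool(); H=np.array([.559,.1266]); d=s['position'][:2]-H; print(np.linalg.norm(d),np.degrees(np.arctan2(*d[::-1])),'goal -61.7'); print(r.as_matrix().T@s['force']);delta([.6125,.0277,.115],28.3)
E
```

```text
t: 11.92
position: [0.611, 0.0291, 0.115]
orientation: [-0.001, 0.852, -0.523, -0.001]
force: [-4.3, 7.8, 5.7]
gripper_width: 0.0113
gripper_force: 22.0
0.11052445524527724 -61.93701136239216 goal -61.7
[-8.91050538  0.29869191 -5.63407906]
shift mm [ 1.9 -0.7  0. ]  yaw_y -153.1 tilt 0.15 q6 -1.99 t 11.92 turn z deg -1.4
```

```bash
python3 -m inch '[[[-0.001,-0.003,0],[0,0,-1],5],[[0,-0.003,0],[0,0,0],5],[[0,0,0],[0,0,0],5]]'
python3 - <<'E'
from h import *
s,r=tool(); H=np.array([.559,.1266]); d=s['position'][:2]-H; print(np.linalg.norm(d),np.degrees(np.arctan2(*d[::-1])),'goal -61.7'); print(s['position'],r.as_matrix().T@s['force'])
E
```

```text
t: 12.17
position: [0.6133, 0.0304, 0.115]
orientation: [0.002, 0.856, -0.517, -0.002]
force: [-16.4, -4.2, 10.2]
gripper_width: 0.0108
gripper_force: 22.8
0.11047976424105478 -60.54828681963023 goal -61.7
[0.61332178 0.03039749 0.11495196] [ -3.9247753   16.53446012 -10.08634246]
```

```bash
python3 -m inch '[[[0,0.004,0],[0,0,0],10],[[0,0,0],[0,0,0],30],[[0,0,0],[0,0,0],40],[[0,0,0],[0,0,0],40],[[0,0,-0.02],[0,0,0],40],[[0,0,-0.03],[0,0,0],40],[[0,0,-0.035],[0,0,0],40],[[0,0,-0.02],[0,0,0],40]]'
python3 - <<'E'
from h import *
c=cal('wrist'); shot('wrist','w4.png',scale=1.25)
a=np.radians(-77.7);X=np.array([np.cos(a),np.sin(a)]);Y=np.array([-X[1],X[0]]);C=np.array([.572,.2157])
F=lambda x,y,z:(w2pix(c,[*(C+x*X+y*Y),z])*1.25).round(0)
print('pin',F(.19,0,.147),'hub',F(0,0,.144),'hinge',F(.082,-.031,.13)); 
for n,k in(('cup as placed',(.6057,.0517)),('ideal',C+.162*X)):
  print(n,[(w2pix(c,[k[0]+.033*np.cos(t),k[1]+.033*np.sin(t),.062])*1.25).round() for t in np.radians([-77.7,12.3,102.3,192.3])])
delta([.572,.2157,.2])
E
```

```text
t: 12.83
position: [0.6127, 0.0292, 0.2224]
orientation: [-0.001, 0.856, -0.517, 0.001]
force: [0.2, 0.3, 0.5]
gripper_width: 0.034
gripper_force: 0.0
pin [397. 268.] hub [328. 502.] hinge [398. 408.]
cup as placed [array([403., 224.]), array([353., 252.]), array([382., 298.]), array([430., 272.])]
ideal [array([399., 230.]), array([349., 257.]), array([378., 303.]), array([426., 277.])]
shift mm [-184.4  -50.    25.5]  yaw_y -152.2 tilt 0.43 q6 -2.01 t 12.88
```

View pics/w4.png

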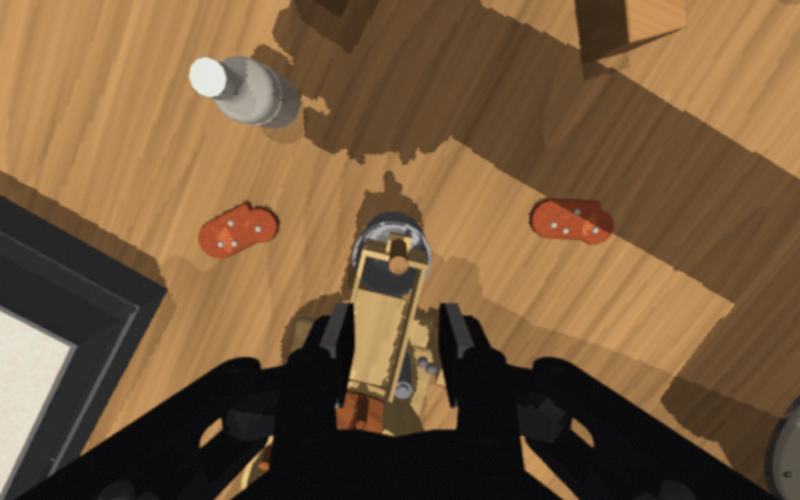

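The chute is out and the cup's rim shows under its end with the drop hole over it. The pin is at (399,263), close to the prediction. Next is the crank.

```bash
python3 -m inch '[[[-0.0284,-0.0112,-0.003],[0,0,0],50],[[-0.0284,-0.0112,-0.003],[0,0,0],50],[[-0.0284,-0.0112,-0.003],[0,0,0],50],[[-0.0284,-0.0112,-0.003],[0,0,0],50],[[-0.0284,-0.0112,-0.003],[0,0,0],50],[[-0.0284,-0.0112,-0.003],[0,0,0],50],[[-0.0284,-0.0112,0],[0,0,0],50],[[-0.0284,-0.0112,0],[0,0,0],50],[[0,0,0],[0,0,6.9],50],[[0,0,0],[0,0,6.9],50],[[0,0,0],[0,0,6.9],50],[[0,0,0],[0,0,6.9],50],[[0,0,0],[0,0,6.9],50],[[0,0,0],[0,0,6.9],50],[[0,0,0],[0,0,0],50]]'
python3 - <<'E'
from h import *
c=cal('wrist'); shot('wrist','w5.png',scale=1.25)
print('crank',w2pix(c,[.586,.272,.194])*1.25,'hub',w2pix(c,[.572,.2135,.144])*1.25)
delta([.586,.272,.163],166.5)
E
```

```text
t: 14.13
position: [0.5857, 0.2721, 0.2367]
orientation: [-0.0, -0.616, 0.788, -0.0]
force: [-0.7, -0.4, 0.7]
gripper_width: 0.0428
gripper_force: 0.0
crank [395.98463249 284.97388433] hub [395.26699906 161.38674058]
shift mm [-0.  -0.4 73.7]  yaw_y 166.5 tilt 0.01 q6 -0.90 t 14.18 turn z deg -0.0
```

View pics/w5.png

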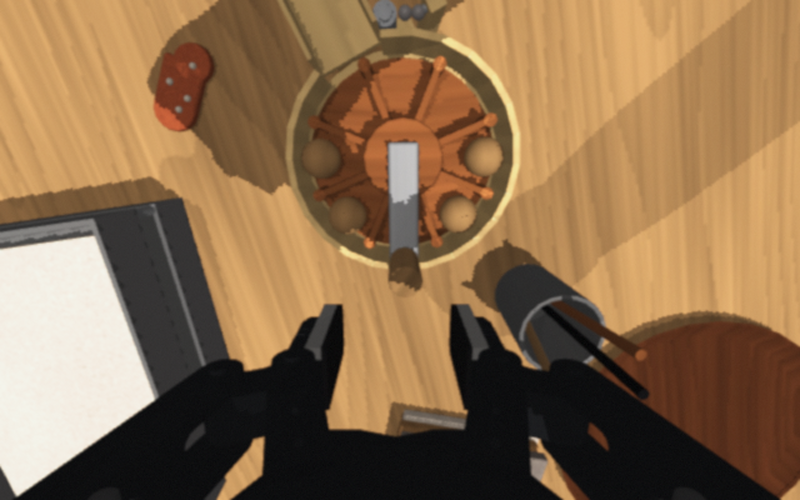

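The wrist view shows the crank top at (404,283) and the hub at (403,155). The balls are at (321,158), (348,214), (458,214) and (484,156), which is ±45° and ±90° from the crank arm. Turning clockwise by about 64°, then 45°, then 90° should drop three balls.

```bash
python3 - <<'E'
from h import *
c=cal('wrist')
K=pix2w(c,404/1.25,283/1.25,.194)[:2]
for v in(283,):
  for hu in [(403,155)]:
    Hb=pix2w(c,hu[0]/1.25,hu[1]/1.25,.144)[:2]; d=K-Hb; print(K,Hb,np.linalg.norm(d),np.degrees(np.arctan2(*d[::-1])))
rim=np.array([pix2w(c,u/1.25,w/1.25,.139)[:2] for u,w in[(287,155),(519,150),(403,268),(320,240),(490,230),(470,55)]])
A=np.c_[2*rim,np.ones(len(rim))];s=np.linalg.lstsq(A,(rim**2).sum(1),rcond=None)[0];print('rim',s[:2],np.sqrt(s[2]+s[:2]@s[:2]))
delta([*K,.163],166.5)
E
```

```text
[0.58170192 0.27189291] [0.56706163 0.21083864] 0.06278505122326235 76.51556594670525
rim [0.56847    0.21436811] 0.07073855904307197
shift mm [ 1.1  3.8 73.7]  yaw_y 166.5 tilt 0.01 q6 -0.90 t 14.18 turn z deg -0.0
```

```bash
python3 -m inch '[[[0.001,0.0038,0.015],[0,0,0],50],[[0,0,0.02],[0,0,0],50],[[0,0,0.02],[0,0,0],50],[[0,0,0.012],[0,0,0],50],[[0,0,0.005],[0,0,0],50],[[0,0,0],[0,0,0],40],[[0,0,0],[0,0,0],20],[[0,0,0],[0,0,0],12],[[0,0,0],[0,0,0],12],[[0,0,0],[0,0,0],12],[[0,0,0],[0,0,0],12]]' 20
python3 - <<'E'
from h import *
s,r=tool(); print(s['position'],r.as_matrix().T@s['force']); shot('wrist','w6.png')
E
```

```text
t: 15.1
position: [0.5819, 0.272, 0.166]
orientation: [0.001, -0.618, 0.786, -0.0]
force: [-0.5, -0.2, 3.4]
gripper_width: 0.0171
gripper_force: 21.3
[0.58190954 0.27203916 0.16597611] [ 0.27717633  0.4713057  -3.43864283]
```

```bash
python3 -m inch '[[[0,-0.0021,0],[0,0,2],12],[[0.00015,-0.0042,0],[0,0,4],12],[[0.00015,-0.0042,0],[0,0,4],12],[[0.00015,-0.0042,0],[0,0,4],12],[[0.00015,-0.0042,0],[0,0,4],12],[[0.00015,-0.0042,0],[0,0,4],12],[[0.00015,-0.0042,0],[0,0,4],12],[[0.00015,-0.0042,0],[0,0,4],12],[[0.00015,-0.0042,0],[0,0,4],12],[[0.00015,-0.0042,0],[0,0,4],12],[[0.00015,-0.0042,0],[0,0,4],12],[[0.00015,-0.0042,0],[0,0,4],12],[[0,0,0],[0,0,0],12]]'
cat >> h.py <<'E'
def crank(C=(.568,.2137)):
    s,r=tool(); d=s['position'][:2]-np.array(C); M=r.as_matrix()
    print('t %.2f r %.4f crank angle %.1f tool_y-90 %.1f'%(s['t'],np.linalg.norm(d),np.degrees(np.arctan2(*d[::-1])),np.degrees(np.arctan2(M[1,1],M[0,1]))-90),'force tool',(M.T@s['force']).round(1),'q6',s['qpos'][5].round(2))
E
python3 -c "from h import *; crank()"
```

```text
t: 16.23
position: [0.6199, 0.2434, 0.166]
orientation: [0.001, -0.26, 0.966, -0.0]
force: [-0.4, 0.2, 4.6]
gripper_width: 0.0172
gripper_force: 21.5
t 16.23 r 0.0598 crank angle 29.8 tool_y-90 30.1 force tool [ 0.3  0.3 -4.6] q6 -0.15
```

```bash
python3 -m inch '[[[0.00004,-0.0021,0],[0,0,2],12],[[0.00004,-0.0021,0],[0,0,2],12],[[0.00004,-0.0021,0],[0,0,2],12],[[0.00004,-0.0021,0],[0,0,2],12],[[0.00004,-0.0021,0],[0,0,2],12],[[0.00004,-0.0021,0],[0,0,2],12],[[0.00004,-0.0021,0],[0,0,2],12],[[0.00004,-0.0021,0],[0,0,2],12],[[0,0,0],[0,0,0],12],[[0,0,0],[0,0,0],12],[[0,0,0],[0,0,0],12],[[0,0,0],[0,0,0],12],[[0,0,0],[0,0,0],12],[[0,0,0],[0,0,0],12],[[0,0,0],[0,0,0],12],[[0,0,0],[0,0,0],12],[[0,0,0],[0,0,0],12],[[0,0,0],[0,0,0],12]]'
python3 - <<'E'
from h import *
crank(); shot('wrist','w7.png'); shot('top','t7.png')
a=cv2.resize(cv2.imread('pics/raw_w7.png'),None,fx=.75,fy=.75); t=cv2.imread('pics/raw_t7.png')[185:285,195:335]
t=cv2.resize(t,(480,343),interpolation=cv2.INTER_CUBIC); o=np.zeros((600,480,3),np.uint8); o[:300]=a[:300]; o[300:]=t[:300]; cv2.imwrite('pics/c7.png',o)
E
```

```text
t: 17.73
position: [0.626, 0.2284, 0.1659]
orientation: [0.001, -0.126, 0.992, -0.0]
force: [0.6, -0.3, 5.0]
gripper_width: 0.0172
gripper_force: 21.6
t 17.73 r 0.0599 crank angle 14.2 tool_y-90 14.5 force tool [-0.5 -0.5 -5. ] q6 0.1
```

View pics/c7.png

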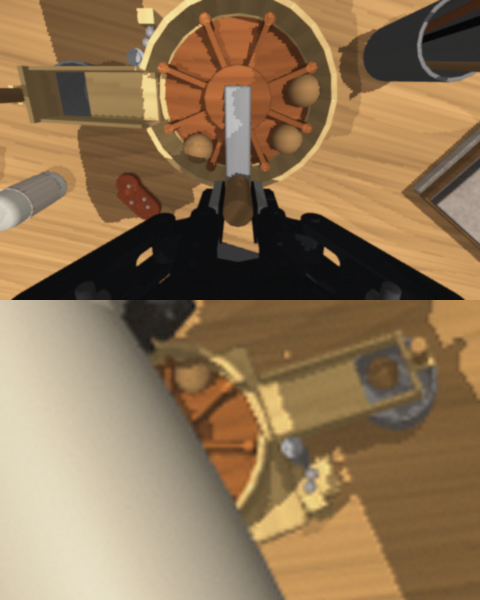

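Ball 1 is in the cup, visible through the drop hole at (383,372) of the composite, and three balls remain in the drum. I've used all my picture views, so I'll check the remaining pockets by colour: the tool turns with the drum, so ball patches stay fixed in the wrist picture.

```bash
cat >> h.py <<'E'
def count(fn):
    if not fn.startswith('raw'): shot('wrist',fn); fn='raw_'+fn
    im=cv2.imread('pics/'+fn).astype(float)
    for n,(u,v) in dict(b1=(232,120),b2=(264,195),b3=(383,184),b4=(404,120)).items():
        m=im[v-5:v+6,u-5:u+6].reshape(-1,3).mean(0); print(n,'G/R %.2f'%(m[1]/m[2]),end=' ')
    print()
def hole(fn):
    shot('top',fn); im=cv2.imread('pics/raw_'+fn)[198:215,298:316].astype(float)
    s=cv2.cvtColor(im.astype(np.uint8),cv2.COLOR_BGR2HSV); print('brown px in hole',int(((s[...,1]>90)&(s[...,2]>40)).sum()))
E
python3 -c "
from h import *
count('raw_w6.png'); count('raw_w7.png')"
python3 -m inch '[[[0.00004,-0.0021,0],[0,0,2],12],[[0.00015,-0.0042,0],[0,0,4],12],[[0.00015,-0.0042,0],[0,0,4],12],[[0.00015,-0.0042,0],[0,0,4],12],[[0.00015,-0.0042,0],[0,0,4],12],[[0.00015,-0.0042,0],[0,0,4],12],[[0.00015,-0.0042,0],[0,0,4],12],[[0.00015,-0.0042,0],[0,0,4],12],[[0,0,0],[0,0,0],12]]'
python3 -c "
from h import *
crank(); count('w8.png')"
```

```text
b1 G/R 0.74 b2 G/R 0.74 b3 G/R 0.76 b4 G/R 0.75 
b1 G/R 0.58 b2 G/R 0.75 b3 G/R 0.75 b4 G/R 0.75 
t: 18.58
position: [0.6258, 0.1967, 0.166]
orientation: [0.001, 0.137, 0.991, 0.0]
force: [1.0, -1.1, 6.1]
gripper_width: 0.0171
gripper_force: 21.6
t 18.58 r 0.0603 crank angle -16.4 tool_y-90 -15.7 force tool [-1.3 -0.7 -6.1] q6 0.58
b1 G/R 0.58 b2 G/R 0.75 b3 G/R 0.75 b4 G/R 0.75
```

The patch test separates full pockets from empty ones clearly. I'll continue about 15° more to ball 2.

```bash
python3 -m inch '[[[0.00004,-0.0021,0],[0,0,2],12],[[0.00004,-0.0021,0],[0,0,2],12],[[0.00004,-0.0021,0],[0,0,2],12],[[0.00004,-0.0021,0],[0,0,2],12],[[0.00004,-0.0021,0],[0,0,2],12],[[0.00004,-0.0021,0],[0,0,2],12],[[0.00004,-0.0021,0],[0,0,2],12],[[0,0,0],[0,0,0],12],[[0,0,0],[0,0,0],12],[[0,0,0],[0,0,0],12],[[0,0,0],[0,0,0],12],[[0,0,0],[0,0,0],12],[[0,0,0],[0,0,0],12],[[0,0,0],[0,0,0],12],[[0,0,0],[0,0,0],12],[[0,0,0],[0,0,0],12],[[0,0,0],[0,0,0],12],[[0,0,0],[0,0,0],12],[[0,0,0],[0,0,0],12]]'
python3 -c "
from h import *
crank(); count('w9.png'); hole('t9.png')"
```

```text
t: 20.22
position: [0.6204, 0.1835, 0.166]
orientation: [0.001, 0.254, 0.967, 0.0]
force: [1.5, -2.2, 6.7]
gripper_width: 0.0171
gripper_force: 21.6
t 20.22 r 0.0605 crank angle -30.0 tool_y-90 -29.4 force tool [-2.4 -1.2 -6.7] q6 0.8
b1 G/R 0.58 b2 G/R 0.57 b3 G/R 0.75 b4 G/R 0.75 
brown px in hole 180
```

```bash
python3 - <<'E'
from h import *
a,b=[cv2.imread(f'pics/raw_t{i}.png').astype(int) for i in(7,9)]
d=np.abs(a-b).sum(2)
for v in range(196,226,2): print(v,' '.join('%3d'%d[v:v+2,u:u+3].mean() for u in range(268,330,3)))
E
python3 -m inch '[[[0,0,0],[0,0,0],12],[[0.00004,-0.0021,0],[0,0,2],12],[[0.00015,-0.0042,0],[0,0,4],12],[[0.00015,-0.0042,0],[0,0,4],12],[[0.00015,-0.0042,0],[0,0,4],12],[[0.00015,-0.0042,0],[0,0,4],12],[[0.00015,-0.0042,0],[0,0,4],12]]'
python3 -c "
from h import *
crank(); count('w10.png')"
```

```text
196  54  14   4   7   4   4   5   5   4   4   7   5  12   6   5  52 141  10  61 110  18
198 113  67   4   7   5   7   6   5   7   3   9   5   4   2   7  55 145  24  19  10  29
200  86  53   8  55   6   8   4   3   5   4   4   8   3   2   6  20  46  11   2   2  90
202  83  14   4   6   6   4   7   8   6   3   5   5   6   4   4   6   7  87   6   2  91
204  85   6   4   5   7   5   6   4   2   4   5   4   4   2   4   4   5   9   4   4  87
206  99  66  22  30 100  90 116  21   4   3   2   3   8   5   2   5   3   4   3   3  20
208  54  19  45 175 200 190 191 150  16   3   4   4   4   5   5  11   4   2   4   3   4
210  21  13  42 189 190 189 192 193  29   3   2   2   3   3  23  30   6   2   5   3   3
212 135  11  18 178 191 194 191 190 119   3   2   4   3   7  16   6   9   4   3   4   5
214 208   9   2 167 187 186 187 186 144   3   5   5   5   4  10  27  44   4   4   3   3
216 197  67   2 125 181 188 189 186 149   3   8  10   6  24  48  69  29   3   3   3   1
218 146 133   2  39 190 194 193 187  72  12   7  16   4  17  39  10   4   2   3   3   3
220 106 165   4   2 171 189 167  93  21  36  92 137  25   2   4   4   3   4   3   3   4
222 102 149  30  48 149  81  30  17   6 127 156 160  73   3   5   3   3   3   3   3   4
224 114 135  40  83 105  19   8   2   4 148 167 164 102   3   5   5   3   2   5   1   3
t: 20.9
position: [0.6057, 0.1658, 0.166]
orientation: [0.001, 0.436, 0.9, 0.0]
force: [4.0, -2.5, 5.1]
gripper_width: 0.0171
gripper_force: 21.6
t 20.90 r 0.0609 crank angle -51.8 tool_y-90 -51.6 force tool [-4.5  1.6 -5.1] q6 1.17
b1 G/R 0.57 b2 G/R 0.57 b3 G/R 0.75 b4 G/R 0.74
```

```bash
python3 - <<'E'
from h import *
shot('top','t10.png')
a,b,e=[cv2.imread(f'pics/raw_t{i}.png') for i in(7,9,10)]
for n,i in(('t7',a),('t9',b),('t10',e)):
    print(n)
    for v in(200,204,208,212,216): print(v,' '.join('%3d/%3d/%3d'%tuple(i[v,u,::-1]) for u in list(range(276,296,4))+list(range(300,320,3))))
E
```

```text
t7
200 119/ 91/ 53 120/ 91/ 55 118/ 89/ 53 122/ 92/ 56 143/115/ 71 100/ 83/ 54  87/ 76/ 60  76/ 71/ 63  80/ 75/ 68 124/101/ 66 124/ 96/ 57 101/ 76/ 45
204 126/ 97/ 59 143/118/ 75 100/ 80/ 50 112/ 91/ 59 124/102/ 63  74/ 68/ 64 102/ 78/ 49  99/ 75/ 46  92/ 70/ 42 101/ 96/ 92 120/ 97/ 61 118/ 97/ 62
208 113/ 93/ 57 122/100/ 63 151/124/ 78 155/126/ 79 155/127/ 78 101/ 89/ 75  97/ 74/ 46 109/ 82/ 51  97/ 73/ 45 101/ 96/ 91 135/112/ 75  91/ 85/ 80
212 189/155/ 96 153/125/ 77 155/128/ 79 152/124/ 76 149/123/ 76 150/125/ 77 116/113/109  87/ 82/ 78  99/ 94/ 85 121/105/ 77 132/107/ 66 113/104/ 95
216 227/191/118 145/119/ 75 146/119/ 74 148/120/ 76 146/119/ 74 149/121/ 74 130/107/ 66 103/ 84/ 53 102/ 89/ 74  85/ 80/ 76 110/106/101 100/ 95/ 92
t9
200 118/ 91/ 57 120/ 92/ 58 120/ 92/ 57 121/ 93/ 56 143/116/ 74  97/ 80/ 53  82/ 74/ 61  78/ 72/ 65  81/ 77/ 71 133/109/ 70  98/ 77/ 47  88/ 66/ 40
204 127/ 98/ 61 144/119/ 76 100/ 82/ 53 105/ 87/ 56 124/102/ 65  76/ 73/ 66 101/ 78/ 49  99/ 74/ 47  92/ 70/ 44 101/ 96/ 93 119/ 96/ 61 120/ 99/ 65
208 155/128/ 81 222/184/115 228/191/118 230/195/121 159/13
[... 429 characters left out ...]
 122/ 95/ 59 142/116/ 72  99/ 83/ 57  84/ 75/ 63  78/ 71/ 65  80/ 76/ 71 135/111/ 73  99/ 77/ 46  89/ 67/ 42
204 127/ 99/ 64 142/118/ 76 101/ 84/ 55 107/ 87/ 57 123/101/ 64  76/ 71/ 66 101/ 77/ 50  98/ 74/ 47  93/ 70/ 44 100/ 94/ 92 119/ 97/ 63 117/ 97/ 63
208 108/ 91/ 59 141/117/ 75 150/123/ 78 152/125/ 80 153/125/ 79  93/ 84/ 71  99/ 77/ 50 110/ 83/ 52  97/ 74/ 46 100/ 95/ 92 133/111/ 74  90/ 85/ 81
212 209/173/112 152/125/ 79 155/126/ 81 152/125/ 79 147/120/ 76 150/124/ 79 116/112/109  87/ 83/ 78  99/ 90/ 78 124/100/ 63 131/107/ 68 113/105/ 96
216 108/101/ 86 224/187/115 150/124/ 78 148/121/ 77 147/122/ 77 159/130/ 80 126/104/ 68 104/ 87/ 58  99/ 81/ 56 102/ 79/ 50  94/ 74/ 47  98/ 92/ 86
```

The bright patch on the chute is only light. The pixels in the hole at (309–315, 212–216) went from grey to brown, so ball 2 is in the cup. On to ball 3.

```bash
python3 -m inch '[[[-0.001,-0.0021,0],[0,0,2],12],[[0.00015,-0.0042,0],[0,0,4],12],[[0.00015,-0.0042,0],[0,0,4],12],[[0.00015,-0.0042,0],[0,0,4],12],[[0.00015,-0.0042,0],[0,0,4],12],[[0.00015,-0.0042,0],[0,0,4],12],[[0.00015,-0.0042,0],[0,0,4],12],[[0.00015,-0.0042,0],[0,0,4],12],[[0.00015,-0.0042,0],[0,0,4],12],[[0.00015,-0.0042,0],[0,0,4],12],[[0.00015,-0.0042,0],[0,0,4],12],[[0.00015,-0.0042,0],[0,0,4],12],[[0.00004,-0.0021,0],[0,0,2],12],[[0,0,0],[0,0,0],12]]'
python3 -c "
from h import *
crank(); count('w11.png')"
```

```text
t: 22.17
position: [0.5578, 0.1527, 0.1659]
orientation: [0.001, 0.763, 0.646, -0.0]
force: [-1.1, -5.4, 9.0]
gripper_width: 0.0173
gripper_force: 21.8
t 22.17 r 0.0618 crank angle -99.5 tool_y-90 -99.5 force tool [-5.5 -0.2 -9. ] q6 2.0
b1 G/R 0.57 b2 G/R 0.57 b3 G/R 0.75 b4 G/R 0.75
```

```bash
python3 -m inch '[[[-0.001,-0.0021,0],[0,0,2],12],[[0.00004,-0.0021,0],[0,0,2],12],[[0.00004,-0.0021,0],[0,0,2],12],[[0.00004,-0.0021,0],[0,0,2],12],[[0.00004,-0.0021,0],[0,0,2],12],[[0.00004,-0.0021,0],[0,0,2],12],[[0.00004,-0.0021,0],[0,0,2],12],[[0.00004,-0.0021,0],[0,0,2],12],[[0.00004,-0.0021,0],[0,0,2],12],[[0.00004,-0.0021,0],[0,0,2],12],[[0,0,0],[0,0,0],12],[[0,0,0],[0,0,0],12],[[0,0,0],[0,0,0],12],[[0,0,0],[0,0,0],12],[[0,0,0],[0,0,0],12],[[0,0,0],[0,0,0],12],[[0,0,0],[0,0,0],12],[[0,0,0],[0,0,0],12],[[0,0,0],[0,0,0],12],[[0,0,0],[0,0,0],12]]'
python3 -c "
from h import *
crank(); count('w12.png'); shot('top','t12.png')
a,b=[cv2.imread(f'pics/raw_t{i}.png') for i in(10,12)]
for n,i in(('t10',a),('t12',b)):
    print(n)
    for v in range(200,219,3): print(v,' '.join('%3d/%3d/%3d'%tuple(i[v,u,::-1]) for u in range(282,321,3)))
"
```

```text
t: 23.88
position: [0.538, 0.1593, 0.1659]
orientation: [0.0, 0.863, 0.505, 0.0]
force: [-3.2, -1.7, 9.3]
gripper_width: 0.0175
gripper_force: 21.8
t 23.88 r 0.0621 crank angle -118.9 tool_y-90 -119.3 force tool [-3.  -1.9 -9.3] q6 2.37
b1 G/R 0.57 b2 G/R 0.57 b3 G/R 0.58 b4 G/R 0.75 
t10
200 118/ 91/ 56 119/ 91/ 56 122/ 95/ 59 134/107/ 66 128/104/ 67 103/ 85/ 55  99/ 83/ 57  84/ 75/ 63  78/ 71/ 65  80/ 76/ 71 135/111/ 73  99/ 77/ 46  89/ 67/ 42
203 137/111/ 71 125/103/ 65 104/ 87/ 58 107/ 88/ 58 123/102/ 65 151/124/ 79  77/ 71/ 67  97/ 76/ 52  96/ 73/ 45  89/ 68/ 42  94/ 85/ 74 115/ 95/ 60 110/ 87/ 54
206 110/ 91/ 59 123/101/ 66 151/125/ 79 163/134/ 84 153/126/ 80 154/126/ 79  77/ 71/ 65  95/ 73/ 44 118/ 90/ 56  92/ 71/ 43 101/ 97/ 91 142/116/ 75  88/ 81/ 78
209 150/124/ 80 151/125/ 81 153/126/ 78 153/126/ 79 154/126/ 78 152/126/ 80 112/ 99/ 79  91/ 74/ 54 105/ 79/ 49  96/ 75/ 49  96/ 89/ 85 111/ 94/ 66 101/ 93/ 84
212 153/127/ 80 155/127/ 80 152/125/ 79 149/122/ 78 149/123/ 78 149/122/ 77 150/124/ 79 116/112/109  87/ 83/ 78  99/ 90/ 78 124/100/ 63 131/107/ 68 113/105/ 96
215 145/12
[... 733 characters left out ...]
 119/ 90/ 56  95/ 72/ 45 102/ 96/ 90 143/118/ 75  88/ 84/ 79
209 151/124/ 78 151/125/ 80 154/126/ 80 156/127/ 81 155/126/ 78 153/125/ 77 114/100/ 79  96/ 75/ 52 105/ 82/ 49  96/ 73/ 48  94/ 90/ 83 111/ 92/ 63 102/ 95/ 85
212 154/126/ 79 155/128/ 80 154/125/ 79 148/122/ 75 148/121/ 75 150/123/ 79 151/125/ 79 114/ 86/ 53 120/ 92/ 56 109/ 85/ 53 125/100/ 62 132/107/ 68 112/103/ 94
215 148/123/ 77 146/119/ 75 148/122/ 77 147/120/ 74 148/122/ 76 154/126/ 79 148/121/ 75 141/114/ 72 127/103/ 65 100/ 81/ 49 101/ 80/ 50  97/ 75/ 47 105/ 92/ 79
218 151/126/ 80 156/129/ 81 153/126/ 79 155/127/ 80 149/122/ 78 126/104/ 65 103/ 84/ 54 103/ 91/ 73  88/ 77/ 62  92/ 87/ 83 104/ 82/ 59 112/105/101  76/ 71/ 64
```

Ball 3 has left the drum and brown now shows at (303,212) in the hole; ball 4 is still in its pocket. Releasing the crank and retreating.

```bash
python3 -m inch '[[[0,0,0],[0,0,0],25],[[0,0,0],[0,0,0],35],[[0,0,0],[0,0,0],50],[[0,0,0],[0,0,0],50],[[0,0,-0.015],[0,0,0],50],[[0,0,-0.03],[0,0,0],50],[[0,0,-0.03],[0,0,0],50],[[0,0,-0.02],[0,0,0],50],[[0,0,0],[0,0,0],50],[[0,0,0],[0,0,0],50],[[0,0,0],[0,0,0],50],[[0,0,0],[0,0,0],50]]'
python3 - <<'E'
from h import *
shot('wrist','w13.png'); shot('top','t13.png')
b=cv2.imread('pics/raw_t13.png'); print('hole',[tuple(b[v,u,::-1]) for u,v in((306,206),(312,215),(303,212))])
# ball 4: predicted pocket in the wrist picture
c=cal('wrist'); im=cv2.imread('pics/raw_w13.png').astype(float); C=np.array([.566,.2137])
for k in(-90,-45,45,90):
    a=np.radians(-119+k); u,v=w2pix(c,[C[0]+.051*np.cos(a),C[1]+.051*np.sin(a),.118]).astype(int); m=im[v-4:v+5,u-4:u+5].reshape(-1,3).mean(0); print(k,u,v,'G/R %.2f'%(m[1]/m[2]))
E
```

```text
t: 24.98
position: [0.5377, 0.1592, 0.2585]
orientation: [-0.0, 0.864, 0.503, -0.001]
force: [0.1, -0.0, 0.4]
gripper_width: 0.0428
gripper_force: 0.0
hole [(np.uint8(117), np.uint8(88), np.uint8(53)), (np.uint8(101), np.uint8(80), np.uint8(50)), (np.uint8(114), np.uint8(86), np.uint8(53))]
-90 257 126 G/R 0.56
-45 276 166 G/R 0.57
45 353 165 G/R 0.57
90 371 125 G/R 0.74
```

```bash
python3 -c "
from workcell import ctrl
print(ctrl.sign_off())"
```

```text
the job is handed in; nothing more can be done
None
```

By the last camera checks, three balls are in the upright cup, the fourth is still in the drum about 48° from the opening and the chute is out at its stop; I handed the job in at about 25 s, and the sign-off returned no verdict.

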